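Push the ring-block train home in the rail and lock it

TASK

Four wooden ring blocks stand touching in a row in the aluminium rail. Using only the fingertips, with nothing gripped or lifted, push the whole row along the rail as one train until the front block rests against the dark end stop with no gaps left in the row, and then push the red tab of the keeper so that its bar slides fully across behind the last block. Do not tip the blocks, keep the row together while it moves, and leave all the other things on the bench where they are.

Things in the scene. Friction and masses are not known exactly. Their poses are not given: they have to be found in the camera images.
- rail: fixed aluminium rail, 300 (its y) x 70 mm (its x), origin at the centre of its underside on the table, z up. Channel floor 12 mm high, 42.5 mm wide between two 8 mm lips, tops 22 mm high. Open at -y; blocks are pushed to +y, where a dark stop 62 mm wide, 48 mm high, has its face at y = 135 mm. Packed home, the four blocks fill y = 15 to 135 mm. A 12 mm high foot on the -x side bears the keeper.
- stop_face (a point): point on the face of the end stop, in the middle of the channel, 30 mm above the table; axes as the rail's.
- keeper (a joint): keeper travel in m: 0 open (start), 0.050 fully across. Slides along the rail's +x, about 1.5 N friction, stays where left. Steel bar 6 mm wide (rail y 5 to 11 mm), 26 to 36 mm above the table, over the lip; its tip is at rail x = -36 mm open, +14 mm shut, 4 mm behind the packed row; a block in its way stops it. Fixed dark guide round the bar: x -56 to -40, y -3 to 19, top 43 mm.
- keeper_tab (a point): centre of the rear (-x) face of the keeper's red tab, to be pushed towards the rail's +x; moves with the keeper; axes as the rail's. Upright plate 8 mm thick, 36 mm wide along the rail, from 16 to 54 mm above the table; this point is 35 mm up, at rail x = -116 mm, y = +8 mm when open.
- block_ruby: ring block: brown wooden block, 40 mm across the rail (its x), 30 mm along the rail (its y), 36 mm high, about 80 g, with a gold ring half sunk in its top carrying a red stone (highest point 50 mm above the block's underside). Origin: centre of the underside, which rests on the rail's floor. The order of the four blocks in the row changes from start to start.
- block_sapphire: ring block: brown wooden block, 40 mm across the rail (its x), 30 mm along the rail (its y), 36 mm high, about 80 g, with a silver ring half sunk in its top carrying a blue stone (highest point 50 mm above the block's underside). Origin: centre of the underside, which rests on the rail's floor. The order of the four blocks in the row changes from start to start.
- block_emerald: ring block: brown wooden block, 40 mm across the rail (its x), 30 mm along the rail (its y), 36 mm high, about 80 g, with a gold ring half sunk in its top carrying a green stone (highest point 50 mm above the block's underside). Origin: centre of the underside, which rests on the rail's floor. The order of the four blocks in the row changes from start to start.
- block_pearl: ring block: brown wooden block, 40 mm across the rail (its x), 30 mm along the rail (its y), 36 mm high, about 80 g, with a silver ring half sunk in its top carrying a white stone (highest point 50 mm above the block's underside). Origin: centre of the underside, which rests on the rail's floor. The order of the four blocks in the row changes from start to start.
- bowl: bystander: mint-green shallow bowl, 184 mm across, 34 mm high; origin at the centre of its underside
- jar: bystander: small amber jar, 44 mm across, 45 mm high; origin at the centre of its underside
- spare_block: bystander: spare wooden block without a ring, 40 x 30 x 36 mm, on the table beyond the rail; not part of the row; origin at the centre of its underside
- loose_ring: bystander: plain gold ring lying flat on the table, 21 mm across, 6 mm high; origin at the centre of its underside
- screwdriver: bystander: screwdriver with blue handle, 150 mm long, lying along its x
- hammer: bystander: small hammer lying along its x
- burr_box: bystander: open cardboard box of burrs, 70 x 100 x 28 mm; origin at the centre of its underside
There are look-alikes about, which are no part of the job. Leave any purple look-alike of the block_pearl alone.

How it is judged:
On the way, in this order (a step that is already met when the one before it is completed fails the run):
1. the row is home against the end stop with the keeper still open (y of block_ruby in the frame of rail between 0.026 and 0.125 m and x of block_ruby in the frame of rail between -0.005 and 0.005 m and height (world z) of each of block_ruby, block_sapphire, block_emerald, block_pearl below 0.016 m and y of block_sapphire in the frame of rail between 0.026 and 0.125 m and x of block_sapphire in the frame of rail between -0.005 and 0.005 m and y of block_emerald in the frame of rail between 0.026 and 0.125 m and x of block_emerald in the frame of rail between -0.005 and 0.005 m and y of block_pearl in the frame of rail between 0.026 and 0.125 m and x of block_pearl in the frame of rail between -0.005 and 0.005 m and value of joint keeper below 0.01 m), for 0.2 s.
2. the keeper is pushed across behind the last block (value of joint keeper above 0.044 m), for 0.2 s.
At the end, for the whole second after the job is handed in: All four blocks stand in the channel, packed against the end stop (gaps of the whole row together at most 4 mm), at rest on the rail's floor, and the keeper is across to within 6 mm of its full 50 mm travel (y of block_ruby in the frame of rail between 0.026 and 0.125 m and x of block_ruby in the frame of rail between -0.005 and 0.005 m and height (world z) of each of block_ruby, block_sapphire, block_emerald, block_pearl below 0.016 m and y of block_sapphire in the frame of rail between 0.026 and 0.125 m and x of block_sapphire in the frame of rail between -0.005 and 0.005 m and y of block_emerald in the frame of rail between 0.026 and 0.125 m and x of block_emerald in the frame of rail between -0.005 and 0.005 m and y of block_pearl in the frame of rail between 0.026 and 0.125 m and x of block_pearl in the frame of rail between -0.005 and 0.005 m and linear speed of each of block_ruby, block_sapphire, block_emerald, block_pearl below 0.01 m/s and value of joint keeper above 0.044 m); the robot touches nothing.
It fails at once if a block is lifted more than 6 mm off the rail's floor (height (world z) of any of block_ruby, block_sapphire, block_emerald, block_pearl above 0.018 m).
It fails at once if a block is tipped by more than 0.25 rad (angle between any of block_ruby, block_sapphire, block_emerald, block_pearl's own z axis and vertical above 0.25 rad).
It fails at once if the row comes apart by more than 12 mm in all (two blocks more than 102.5 mm apart, centre to centre) (distance between any of block_sapphire, block_emerald, block_pearl and block_ruby above 0.1025 m or distance between any of block_emerald, block_pearl and block_sapphire above 0.1025 m or distance between block_pearl and block_emerald above 0.1025 m).
It fails at once if another thing on the bench is moved more than 20 mm (distance of any of bowl, jar, spare_block, loose_ring, screwdriver, hammer, burr_box from where it was at the start of the episode above 0.02 m).
It also fails if it takes over 45 s, if anything falls off the work surface, if the arm or the gripper's body presses on something with over 40 N, if the wrist force passes 120 N, or if a joint passes its speed limit or range.

ROBOT

A 7-joint arm with a two-finger parallel gripper is mounted at the origin on the work surface. World frame = base frame: x ahead of the robot, y to its left, z up, the work surface at z = 0. Lengths are in m, angles in rad, forces in N, time in s.
With the tool pointing down it reaches from about 0.35 to 0.9 m from the base axis. Payload 8.1 kg.
Tool frame: the origin (TCP) lies at the very end of the fingers, on their centre line; the grasp point (between the pads) lies 19 mm behind it (arm.tcp_to_grasp is the z of the grasp point in the tool frame, in m); z points along the fingers, y is the line along which they close (so a half turn about z gives the same grasp; the last joint's range is limited). The gripper opens to 92 mm and grips with 3 to 60 N. Pads are 19 mm wide; open, the fingers measure 130 mm over their backs; the gripper's body (75 mm by 190 mm) begins 47 mm behind the grasp point.
Start: joints at [1.108, 0.434, 0.025, 1.573, -0.012, 1.134, -0.075], TCP at [0.22, -0.585, 0.227] pointing down, gripper open.
Joint ranges: [-2.62, 2.62], [-0.44, 2.09], [-1.27, 1.32], [0.08, 2.57], [-1.32, 4.46], [0.12, 2], [-2.74, 2.74]. Speed limits (rad/s): [2.22, 2.22, 3.01, 3.01, 3.14, 3.14, 3.14].

INTERFACE

Orientations are given as a rotation vector (axis times angle).
In Python, from cell import readout, vision, sign_off, arm gives the robot as it stands. The module is installed in compiled form; this text tells all that it offers.
- The arm moves only by the shell command python3 -m creep 'ROWS' [FORCE]. ROWS is JSON, a list of rows, each a list of 5 numbers: the shift along the tool's x, y, z in units of 4 cm (1.0 is 4 cm), then the turn about the tool's z in units of 4 degrees (1.0 is 4 degrees), then the opening, from 0 (shut) to 1 (fully open). A call has 1 to 12 rows; each row shifts and turns the commanded pose from where the row before left it, along the tool's axes as they then stand; what a row does not reach is not made up. A row lasts 1/8 s, in which the tool goes at most 62.5 mm and 10.7 degrees, less where a joint would pass 70% of its speed; a pose out of reach is approached as far as the arm can. A call with a number of a shift or a turn outside -1 to 1 is refused whole. A call with a gripper value outside its range is refused whole. The fingers move at their own pace and stop on an object; FORCE is the grip in N (left out, the last holds). Time passes only in rows, so rows that do not move let the fingers close. It gives the time, the measured TCP pose, the force, the opening and the grip force at its end, in the units of the state.
- readout.observe(): the state, without advancing time (a new reading comes with each control period).
- vision.get_image(name): name is "side" or "top" or "wrist"; returns a dict with "pixels" (420x560x3 uint8, blue, green, red), "z_map" (420x560 float32, m along the optical axis (not along the pixel's ray), 0 where there is no reading), "camera_matrix" (3x3 intrinsics, pixels), "k1" (the pictures are not rectified: a ray, as slopes to the right and down, at radius r is drawn at 1 + k1 r^2 times it, then the intrinsics apply), "position" and "rotation" of the camera in the world. Camera axes: x right, y up, looking along -z (the intrinsics and any distortion apply to the point x, -y, -z); pixel columns grow to the right and rows downward; lengths in m; the calibration is good to about 2 mm. A picture is of the moment at which its call begins.
- sign_off(): hands the job in; it is judged then, once.
The state is a dict: "clock": time; "joints": joint angles; "dq": joint speeds; "joint_efforts": joint torques, N m; "position": TCP position; "ee_rot": TCP orientation; "force": force on the tool from outside, world axes, zero at the start; "ft_torque": the same for the moment, N m; "width": opening from 0.0 (shut) to 1.0 (fully open); "gripper_force": force on a finger pad.
Only numpy, scipy, OpenCV 4.12 (cv2) and the standard library are available. Lean on these libraries where they do the work, as an engineer would, in place of code of your own. Each camera call takes 0.05 s, during which the arm holds its last target. There are 200 camera calls.

## Working session

There is one attempt and no reset: what is moved stays moved. The work goes in short steps, Python scripts to look and compute and a shell command to move; the robot and the scene stay as the last step left them, time stands still between calls to the robot, and variables do not carry over. Pictures are saved under pics/ and viewed, at most 10 in all, crops included, and the job is handed in when it is done.

```bash
mkdir -p pics
cat > h.py <<'E'
import numpy as np, cv2
from cell import readout, vision, sign_off, arm
from scipy.spatial.transform import Rotation as R
def snap(n,f):
    im=vision.get_image(n); cv2.imwrite('pics/'+f+'.png',im['pixels']); np.save('pics/'+f+'.npy',im,allow_pickle=True); return im
def load(f): return np.load('pics/'+f+'.npy',allow_pickle=True).item()
def rot(im):
    r=np.array(im['rotation']); return r if r.shape==(3,3) else R.from_rotvec(r).as_matrix()
def pt(im,u,v,z=None):
    K=np.array(im['camera_matrix']); d=np.array([(u-K[0,2])/K[0,0],(v-K[1,2])/K[1,1]]); s=d.copy()
    for _ in range(20): s=d/(1+im['k1']*(s@s))
    ray=rot(im)@np.array([s[0],-s[1],-1]); p=np.array(im['position'])
    t=im['z_map'][int(v),int(u)] if z is None else (z-p[2])/ray[2]
    return p+t*ray
E
python3 - <<'E'
from h import *
for n in('top','side'):
    im=snap(n,n+'0'); print(n,im['position'],im['camera_matrix'],im['k1'])
print(readout.observe());
E
```

```text
top [ 0.29269885 -0.0178077   1.67568465] [[459.97281645   0.         280.05236906]
 [  0.         459.97281645 207.24671623]
 [  0.           0.           1.        ]] -0.031731938334240116
side [0.25244615 0.74956649 1.07305898] [[471.83996211   0.         275.61489572]
 [  0.         471.83996211 214.26197648]
 [  0.           0.           1.        ]] -0.027890560703767893
{'clock': 0.1, 'joints': array([ 1.10836757,  0.43514359,  0.02500183,  1.57401773, -0.01160665,
        1.13397037, -0.07509623]), 'dq': array([ 0.00017023, -0.00224972,  0.00115746, -0.00172877, -0.00036109,
        0.00059853, -0.00011324]), 'joint_efforts': array([ 2.65511037e-03, -6.69130397e+01,  9.87639874e-01, -3.15149331e+01,
       -6.05638674e-02,  3.74483666e-02,  5.64438471e-05]), 'position': array([ 0.21984835, -0.58457142,  0.2260253 ]), 'ee_rot': array([-3.08959101e+00, -5.61787818e-01,  5.95150423e-04]), 'force': array([ 0.87826769,  0.02985201, -0.91640245]), 'ft_torque': array([ 0.03195294,  0.03292116, -0.04072301]), 'gripper_force': 0.0, 'width': 1.0005780237687116}
```

View pics/top0.png

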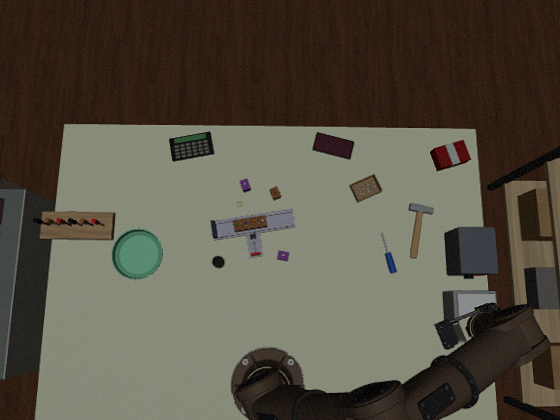

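View pics/side0.png

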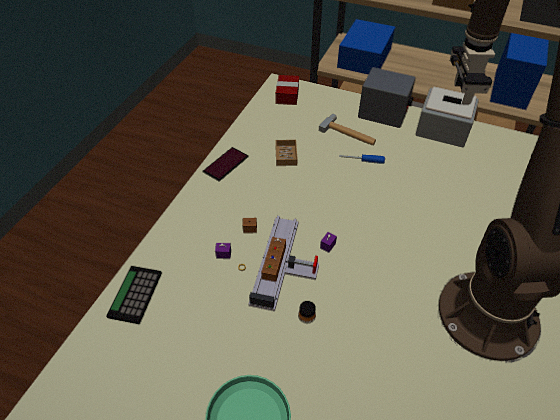

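The top view shows the rail at about (212–295, 210–238) with its stop at left (214,228), the row at about (250,224), and the keeper tab at (255,253). Purple decoys stand at (245,185) and (283,256). I'll enlarge this area.

Run:
```python
from h import *
im=load('top0'); c=im['pixels'][195:270,200:305]; cv2.imwrite('pics/topc.png',cv2.resize(c,None,fx=7.5,fy=7.5,interpolation=cv2.INTER_CUBIC))
im=load('side0'); c=im['pixels'][205:315,235:345]; cv2.imwrite('pics/sidec.png',cv2.resize(c,None,fx=5.4,fy=5.4,interpolation=cv2.INTER_CUBIC))
```

```text
(no output)
```

View pics/topc.png

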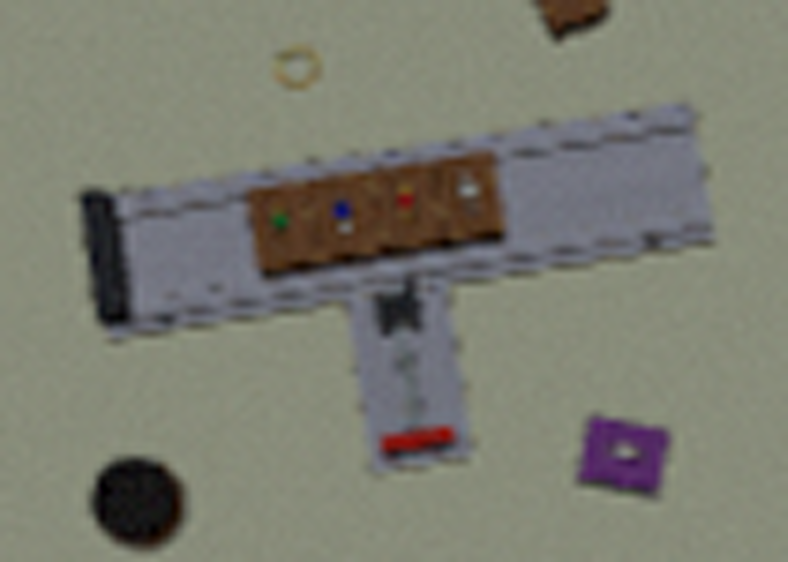

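View pics/sidec.png

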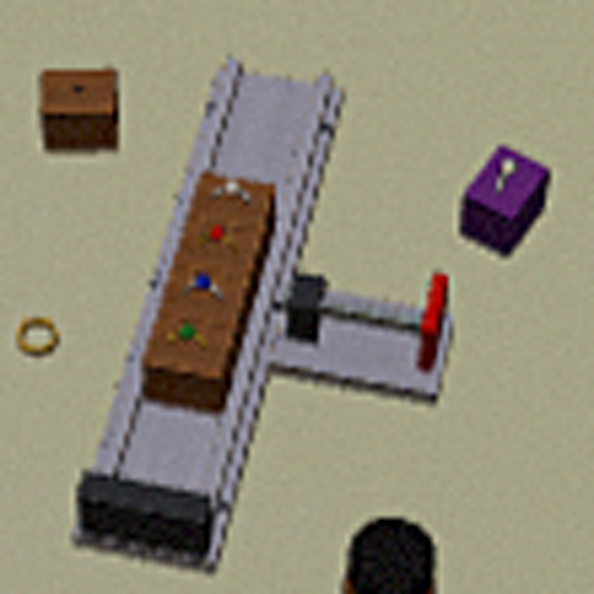

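The row from the stop side is emerald, sapphire, ruby, pearl. Crop points: stop face top edge (118,192)–(130,320), row top corners (250,190), (495,153), (503,238), (262,275), tab (383–455, 430–452), rail right corners (692,105), (712,240).

```bash
cat > g.py <<'E'
from h import *
im=load('top0'); P=lambda a,b,z: pt(im,a/7.5+199.5,b/7.5+194.5,z)
c=[P(*q,.048) for q in((250,190),(495,153),(503,238),(262,275))]
re=(P(692,105,.022)+P(712,240,.022))/2; st=(P(118,192,.048)+P(130,320,.048))/2
tab=(P(381,434,.054)+P(454,428,.054)+P(384,456,.054)+P(456,444,.054))/4
E
python3 - <<'E'
from g import *
f=(c[0]+c[3])/2; b=(c[1]+c[2])/2
for n,p in(('rear end',re),('stop',st),('front',f),('back',b),('tab',tab)): print(n,p.round(4))
for p in c: print(p.round(4))
for d in(f-b,st-re): print(np.degrees(np.arctan2(-d[0],d[1])),np.hypot(*d[:2]))
d=im['z_map']; print('depth back', pt(im,260,222.), pt(im,262,222.))
o=readout.observe(); M=R.from_rotvec(o['ee_rot']).as_matrix(); print(M.round(3))
E
```

```text
rear end [ 0.5871 -0.0858  0.022 ]
stop [0.5392 0.1905 0.048 ]
front [0.5512 0.128  0.048 ]
back [0.5702 0.0124 0.048 ]
tab [0.452  0.0483 0.054 ]
[0.5716 0.1314 0.048 ]
[0.5908 0.0146 0.048 ]
[0.5497 0.0102 0.048 ]
[0.5307 0.1246 0.048 ]
9.375811436917111 0.11719811246337716
9.830591747966208 0.2804422581992482
depth back [0.5645563  0.03387116 0.04926531] [0.56556237 0.02686309 0.04368683]
[[ 0.936  0.352 -0.001]
 [ 0.352 -0.936  0.001]
 [-0.    -0.001 -1.   ]]
```

```bash
python3 -m creep '[[0,0,-1,-1,0],[0,0,-0.5,-1,0],[0,0,0,-1,0],[0,0,0,-1,0],[0,0,0,-1,0],[0,0,0,-1,0],[0,0,0,-1,0],[0,0,0,-1,0],[0,0,0,-1,0],[0,0,0,-1,0],[0,0,0,-1,0],[0,0,0,-1,0]]' 20
python3 -m creep '[[0,0,0,-1,0],[0,0,0,-1,0],[0,0,0,-1,0],[0,0,0,-1,0],[0,0,0,-1,0],[0,0,0,-1,0],[0,0,0,-1,0],[0,0,0,-0.75,0],[0,0,0,0,0]]'
cat > rel.py <<'E'
from g import *
import sys
yaw=np.radians(9.6); rx=np.array([np.cos(yaw),np.sin(yaw),0]); ry=np.array([-np.sin(yaw),np.cos(yaw),0])
def rel(t):
    o=readout.observe(); M=R.from_rotvec(o['ee_rot']).as_matrix(); print('tcp',o['position'].round(4),'toolx ang',np.degrees(np.arctan2(M[1,0],M[0,0])).round(2),'t',o['clock'],'F',o['force'].round(2))
    print('rows of 4cm:',(M.T@(np.array(t)-o['position'])/.04).round(3))
E
python3 -c "
from rel import *
b=(c[1]+c[2])/2; t=b-.055*ry; t[2]=.2; rel(t)"
```

```text
clock: 1.6
position: [0.2199, -0.5847, 0.2862]
ee_rot: [-2.592, -1.773, -0.0]
force: [0.1, -0.7, 0.1]
width: 0.009
gripper_force: 0.0
clock: 2.72
position: [0.2199, -0.5848, 0.2863]
ee_rot: [-2.028, -2.399, -0.001]
force: [0.3, -0.0, 0.4]
width: 0.006
gripper_force: 0.0
tcp [ 0.2199 -0.5848  0.2863] toolx ang 99.58 t 2.725 F [ 0.3  -0.02  0.42]
rows of 4cm: [11.886 11.124  2.166]
```

```bash
python3 -m creep '[[0.8,0.75,0,0,0],[0.8,0.75,0,0,0],[0.8,0.75,0,0,0],[0.8,0.75,0,0,0],[0.8,0.75,0,0,0],[0.8,0.75,0,0,0],[0.8,0.75,0,0,0],[0.8,0.75,0,0,0],[0.8,0.75,0,0,0],[0.8,0.75,0,0,0],[0.8,0.75,0,0,0],[0.8,0.75,0,0,0]]'
python3 -m creep '[[0.75,0.7,0.5,0,0],[0.75,0.7,0.5,0,0],[0.75,0.7,0.5,0,0],[0,0,0.5,0,0],[0,0,0,0,0]]'
python3 - <<'E'
from rel import *
b=(c[1]+c[2])/2; t=b-.055*ry; t[2]=.1; rel(t)
im=snap('wrist','w0'); print(im['position'])
E
```

```text
clock: 4.22
position: [0.5114, -0.1451, 0.2867]
ee_rot: [2.03, 2.398, -0.0]
force: [-0.3, -0.9, 0.7]
width: 0.002
gripper_force: 0.0
clock: 4.85
position: [0.5776, -0.0434, 0.2051]
ee_rot: [-2.026, -2.397, 0.004]
force: [0.0, -0.7, 0.2]
width: 0.005
gripper_force: 0.0
tcp [ 0.5776 -0.0434  0.2051] toolx ang 99.59 t 4.85 F [ 0.   -0.69  0.17]
rows of 4cm: [0.029 0.061 2.627]
[0.56409587 0.03528518 0.36305675]
```

View pics/w0.png

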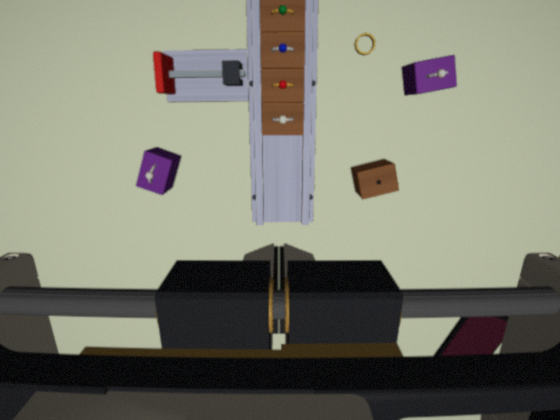

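The wrist view shows the row running straight up the image: pearl rear edge at (261–303,135), rail end corners (252,224)/(313,222), tab rear face top left (153,52)–(157,92).

Run:
```python
from rel import *
w=load('w0')
e1,e2=pt(w,261,135,.048),pt(w,303,134,.048); r1,r2=pt(w,253,224,.022),pt(w,313,222,.022)
l1,l2=pt(w,250,5,.022),pt(w,317,5,.022)
m=(e1+e2)/2; print('edge',e1,e2,m); print('rail end',r1,r2,(r1+r2)/2)
d=(l1+l2-r1-r2)/2; print('yaw',np.degrees(np.arctan2(-d[0],d[1])), np.linalg.norm(r1-r2),np.linalg.norm(l1-l2))
print('tab top rear', pt(w,153,52,.054),pt(w,157,92,.054))
b=(c[1]+c[2])/2; print('top est back',b, 'lateral diff', (m-b)@rx,(m-b)@ry)
p=readout.observe()['position']; print('tcp rel edge mid: x,y',(p-m)@rx,(p-m)@ry,' tcp rel railend', (p-(r1+r2)/2)@rx)
```

```text
edge [0.55049697 0.00791069 0.048     ] [0.58970024 0.01549362 0.048     ] [0.57009861 0.01170216 0.048     ]
rail end [ 0.55530467 -0.09206459  0.022     ] [ 0.62074081 -0.07853496  0.022     ] [ 0.58802274 -0.08529977  0.022     ]
yaw 9.644847683425644 0.06682020331138037 0.0629643419032378
tab top rear [0.44511173 0.06479853 0.054     ] [0.4512825  0.03131695 0.054     ]
top est back [0.57024938 0.01236843 0.048     ] lateral diff -0.00025977371071586846 -0.0006318031564626794
tcp rel edge mid: x,y -0.0013024391610624642 -0.05613108841810192  tcp rel railend -0.0027986718700168177
```

```bash
python3 -m creep '[[0,0.05,0.9,0,0],[0,0,0.9,0,0],[0,0,0.9,0,0],[0,0,0.9,0,0],[0,0,0.5,0,0],[0,0,0.3,0,0],[0,0,0,0,0],[0.3,0,0,0,0],[0.2,0,0,0,0],[0.2,0,0,0,0],[0,0,0,0,0]]'
python3 -m creep '[[0.1,0,0,0,0],[0.1,0,0,0,0],[0.1,0,0,0,0],[0.1,0,0,0,0],[0.1,0,0,0,0],[0.1,0,0,0,0],[0.1,0,0,0,0],[0.1,0,0,0,0]]'
```

```text
clock: 6.28
position: [0.576, -0.0144, 0.0311]
ee_rot: [2.026, 2.401, 0.001]
force: [-0.1, 0.1, -0.1]
width: 0.006
gripper_force: 0.0
clock: 7.28
position: [0.5705, 0.0162, 0.0307]
ee_rot: [-2.028, -2.4, 0.0]
force: [0.5, -0.8, -0.4]
width: 0.006
gripper_force: 0.8
```

```bash
python3 -m creep '[[0.1,0,0.05,0,0],[0.1,0,0,0,0],[0.1,0,0,0,0],[0.1,0,0,0,0],[0.1,0,0,0,0],[0.1,0,0,0,0]]'
python3 - <<'E'
from h import *
im=snap('side','side1'); c=im['pixels'][205:315,235:345]; cv2.imwrite('pics/sidec1.png',cv2.resize(c,None,fx=5.4,fy=5.4,interpolation=cv2.INTER_CUBIC))
E
```

```text
clock: 8.02
position: [0.5665, 0.0399, 0.0287]
ee_rot: [-2.027, -2.4, 0.0]
force: [-0.5, -1.4, -0.0]
width: 0.004
gripper_force: 0.9
```

View pics/sidec1.png

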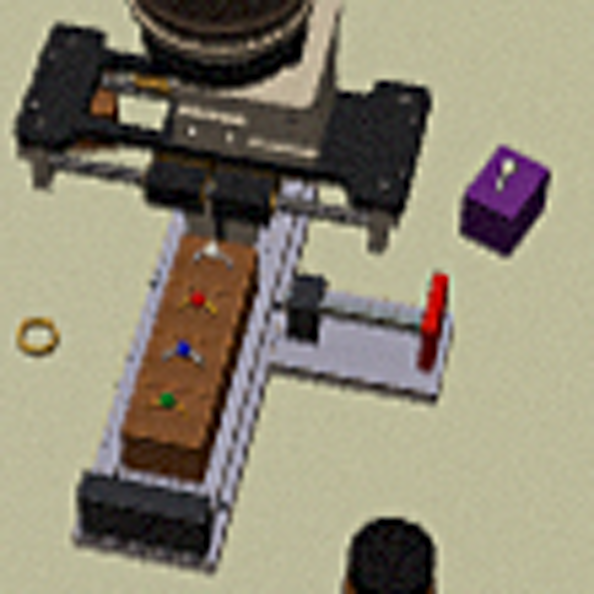

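The side crop shows the tight row pushed to within about 24 mm of the stop, with the fingers behind the pearl at (212,235).

```bash
python3 -m creep '[[0.1,0,0,0,0],[0.1,0,0,0,0],[0.1,0,0,0,0],[0.1,0,0,0,0],[0.08,0,0,0,0],[0.05,0,0,0,0]]'
python3 -m creep '[[0.04,0,0,0,0],[0.04,0,0,0,0]]'
python3 -m creep '[[0.03,0,0,0,0],[0.03,0,0,0,0]]'
```

```text
clock: 8.82
position: [0.563, 0.0608, 0.0287]
ee_rot: [-2.027, -2.4, 0.0]
force: [0.3, -1.5, -0.0]
width: 0.006
gripper_force: 0.9
clock: 9.07
position: [0.5626, 0.0634, 0.0287]
ee_rot: [2.028, 2.399, -0.001]
force: [0.5, -6.3, 0.4]
width: 0.005
gripper_force: 3.4
clock: 9.32
position: [0.5626, 0.0635, 0.0287]
ee_rot: [2.028, 2.396, -0.004]
force: [1.8, -11.3, 2.6]
width: 0.006
gripper_force: 5.5
```

Force built up to 11 N with no further motion, so the row is home. Now I back off and go behind the tab.

```bash
python3 -m creep '[[0,0,0,0,0],[-0.1,0,0,0,0],[-0.2,0,0,0,0],[-0.5,0,0,0,0],[0,0,-0.8,0,0],[0,0,-0.9,0,0],[0,0,-0.5,0,0],[0,0,0,0,0]]'
python3 - <<'E'
from rel import *
w=load('w0'); t=(pt(w,153,52,.054)+pt(w,157,92,.054))/2-.037*rx; t[2]=.034; rel(t)
im=snap('wrist','w1')
E
```

```text
clock: 10.32
position: [0.5687, 0.0334, 0.1182]
ee_rot: [2.028, 2.397, 0.003]
force: [0.4, 0.4, 0.1]
width: 0.003
gripper_force: 0.0
tcp [0.5687 0.0334 0.1182] toolx ang 99.54 t 10.325 F [0.42 0.42 0.11]
rows of 4cm: [ 0.861 -3.841  2.092]
```

View pics/w1.png

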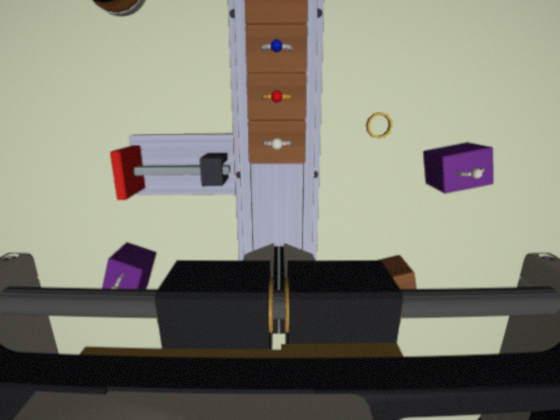

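The wrist view shows the pearl's rear edge at (249–305,163), with the bar line at row 170 just behind it. The tab's rear edge is at (111,150)–(116,199).

```bash
python3 -m creep '[[0.2,-0.8,0,0,0],[0.2,-0.8,0,0,0],[0.2,-0.8,0,0,0],[0.2,-0.8,0,0,0],[0.06,-0.64,0,0,0],[0,0,0,0,0],[0,0,0.8,0,0],[0,0,0.8,0,0],[0,0,0.49,0,0],[0,0,0,0,0]]'
python3 - <<'E'
from rel import *
w=load('w1'); t=(pt(w,111,150,.054)+pt(w,116,199,.054))/2; print('tab rear',t); t[2]=.034; rel(t)
E
```

```text
clock: 11.62
position: [0.4096, 0.0425, 0.0316]
ee_rot: [-2.026, -2.398, 0.004]
force: [-0.3, -0.2, 1.0]
width: 0.005
gripper_force: 0.0
tab rear [0.4477994 0.0490708 0.054    ]
tcp [0.4096 0.0425 0.0316] toolx ang 99.62 t 11.625 F [-0.28 -0.24  1.04]
rows of 4cm: [ 0.002  0.968 -0.063]
```

```bash
python3 -m creep '[[0,0.2,0,0,0],[0,0.15,0,0,0],[0,0.15,0,0,0],[0,0.15,0,0,0],[0,0.15,0,0,0],[0,0.15,0,0,0],[0,0.15,0,0,0],[0,0.15,0,0,0],[0,0.15,0,0,0],[0,0.1,0,0,0],[0,0.1,0,0,0]]'
python3 -m creep '[[0,0.06,0,0,0],[0,0.06,0,0,0]]'
python3 -m creep '[[0,0.04,0,0,0],[0,0.04,0,0,0]]'
```

```text
clock: 13.0
position: [0.4736, 0.0535, 0.0331]
ee_rot: [-2.027, -2.4, 0.0]
force: [-2.7, -0.1, 0.8]
width: 0.0
gripper_force: 0.9
clock: 13.25
position: [0.4782, 0.0543, 0.0331]
ee_rot: [-2.027, -2.4, 0.0]
force: [-1.4, 0.2, 1.5]
width: 0.004
gripper_force: 0.8
clock: 13.5
position: [0.4796, 0.0545, 0.0329]
ee_rot: [-2.026, -2.399, 0.004]
force: [-10.6, -0.4, 9.6]
width: 0.007
gripper_force: 5.4
```

```bash
python3 -m creep '[[0,-0.2,0,0,0],[0,-0.6,0,0,0],[0,-0.3,-0.3,0,0],[0,0,-1,0,0],[0,0,-1,0,0],[0,-1,-0.5,0,0],[0,-0.3,0,0,0],[0,0,0,0,0]]'
python3 - <<'E'
from h import *
im=snap('top','top2'); c=im['pixels'][195:270,200:305]; s=snap('side','side2')['pixels'][205:315,235:345]
a=cv2.resize(c,(560,400),interpolation=cv2.INTER_CUBIC); b=cv2.resize(s,(400,400),interpolation=cv2.INTER_CUBIC)
cv2.imwrite('pics/fin.png',cv2.resize(np.hstack([a,b]),(800,333)))
E
```

```text
clock: 14.5
position: [0.3865, 0.0384, 0.1455]
ee_rot: [2.027, 2.398, 0.0]
force: [0.2, 0.3, 0.4]
width: 0.007
gripper_force: 0.0
```

View pics/fin.png

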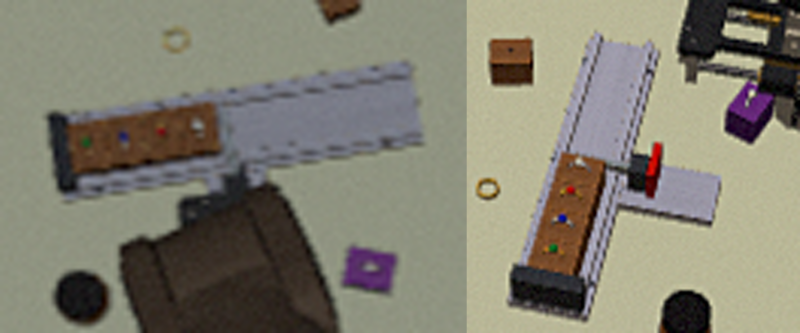

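The row is packed against the stop. The keeper bar lies across behind the pearl, with the tab near the guide at (652,170), and the robot is clear.

```bash
python3 -c "
from cell import sign_off
print(sign_off())"
```

```text
the job is handed in; nothing more can be done
None
```

I handed in the job at about 14.5 s: the last pictures show the four blocks packed against the end stop with the keeper bar across behind the last one, though the sign-off gave no verdict.

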